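# Hook the cell bracket into the spectrometer's slotted uprights and lock it

### The job

Pick up the cell bracket by its blue grip post, push its two claws through the slots of the black uprights on the accessory mount, then press it straight down until it is fully home and the yellow latch snaps over it, and let go. Press firmly but do not force it, and leave the steel cell, the syringe, the amber bottle and the white jar where they are.

Things in the scene. Friction and masses are not known exactly. Their poses are not given: they have to be found in the camera images.
- bracket: Aluminium cell bracket, 0.33 kg, standing on its flat underside. Origin: centre of the underside; z up; +x points out of its back, where the claws are. Platform x -40..22, y +-40, z 0..6 mm with two cheeks (x -38..-16, y +-33..39, to z 30). Back plate x 22..30, y +-45, z 0..56. It goes on level, its axes parallel to the mount's, origin at mount x -30, y 0 mm.
- grip (a point): Middle of the place to grip on the bracket's blue upright post: bracket x -2, y 0, z 80 mm; axes as the bracket's. The post is 24 (x) by 20 (y) mm and runs up to z 92; grip it across its 20 mm (along y), from above, at z 70 to 90.
- claws (a point): Midpoint between the bracket's two steel claws, at the back plate's rear face and the undersides of the prongs: bracket x 30, y 0, z 40 mm; axes as the bracket's. Claws at y +-34, 6 mm wide: prong out of the back, x 30..44, z 40..46, its end turned down as a hook, x 37..44, z 31..40.
- tooth (a point): Brass tooth (y +-9) in the middle of the bracket's back; this point is the outer edge of its flat top ledge: bracket x 35.5, y 0, z 24 mm; axes as the bracket's. Below the ledge a ramp runs back to the plate at about z 11. It shoves the latch aside on the way down; the latch then springs out over the ledge.
- mount: Accessory mount fixed to the bench: black base plate 150 x 170 x 10 mm, two steel columns, a slotted head with two black uprights (grey fronts). Origin: on the bench, mid base plate, in the plane of the uprights' front faces; the bracket comes from -x, moving to +x. The head is clamped 0 to 20 mm above its lowest setting; the setting is NOT reported and does not change.
- slots (a point): Midway between the two slots' lower edges, at the front faces, with the head at its LOWEST setting: mount x 0, y 0, z 125 mm; add the unknown setting (0 to 20). Axes as the mount's. Uprights at y +-34, 20 mm wide, tops at z 175; front wall 5 mm thick; slots 11 wide (y), 41 mm tall, closed on top. The hooks enter with the bracket 9 to 35 mm above its seated height.
- seat (a point): Where the seated bracket's origin lies with the head at its LOWEST setting: mount x -30, y 0, z 85 mm; add the unknown setting (0 to 20) to z. Seated, the prongs rest on the slots' lower edges, the back plate lies on the uprights. Pressing home takes 6 to 10 N from the hand, then it stops hard; a push over 25 N (40 N of contact in all on the mount) is forcing it.
- latch (a joint): Yellow sprung latch tongue in the middle of the head, red knob behind it; it slides level away from the bracket (+). 0 m: sprung out; 0.003 to 0.005 while the tooth passes; back to about 0 once it has snapped out over the tooth's ledge (locked). Spring 3.5 to 5.5 N.
- seat_pin (a joint): Green-topped sprung pin on the head (mount x -4, y 0, top 8 mm above the seated underside); the bracket's back plate presses it down (+). 0 m: free; 0.008: bracket fully home; about 0.007 to 0.008 when locked. Spring 7 to 9 N: the bracket's weight alone does not press it in, so an unlocked bracket is lifted off.
- liquid_cell: Bystander: steel plate cell 16 x 64 mm, 78 mm tall, on a black foot 60 x 70 mm; origin centre of underside. May stand where the bracket might have stood.
- syringe: Bystander: lying syringe, 150 mm long along its x, 26 mm wide flange, 25 mm high; origin at the bench near its middle.
- amber_bottle: Bystander: amber bottle, 56 mm across, 115 mm high; origin centre of underside.
- white_jar: Bystander: white jar, 64 mm across, 75 mm high; origin centre of underside.
Things that resemble listed ones, but are neither listed nor needed, are in the scene too. What is shaped like the bracket but purple or turquoise is not meant.

How it is judged:
By the outcome, as a careful person would: the job done as asked, in the order asked, and still so for the second after the job is handed in, with the robot touching nothing.
It also fails if it takes over 54 s, if anything falls off the work surface, if the arm or the gripper's body presses on something with over 40 N, if the wrist force passes 120 N, or if a joint passes its speed limit or range.

### The arm

A 6-joint arm with a two-finger parallel gripper is mounted at the origin on the work surface. World frame = base frame: x ahead of the robot, y to its left, z up, the work surface at z = 0. Lengths are in m, angles in degrees, forces in N, time in s.
With the tool pointing down it reaches from about 0.375 to 0.9 m from the base axis. Payload 3.1 kg.
Tool frame: the origin (TCP) lies on the centre line of the jaws, within the pads' length; the fingertips stand 25 mm ahead of it and the grasp point (between the pads) lies 6 mm ahead of it; z points along the fingers, y is the line along which they close (so a half turn about z gives the same grasp; the last joint's range is limited). The gripper opens to 87 mm and grips with 3 to 60 N. Pads are 19 mm wide; open, the fingers measure 117 mm over their backs; the gripper's body (75 mm by 190 mm) begins 51 mm behind the grasp point.
Start: joints at [-86.488, 30.224, 82.088, -0, 67.689, -10.227], TCP at [0.148, -0.607, 0.248] pointing down, gripper open.
Joint ranges: [-176.69, 176.69], [-43.24, 126.21], [12.49, 139.97], [-82, 262], [0, 151.66], [-163.58, 163.58]. Speed limits (degrees/s): [159.86, 159.86, 180, 180, 180, 180].

### API

Orientations are given as a 3x3 rotation matrix whose columns are the frame's x, y, z axes.
In Python, from rig import bot, cams, models gives the robot as it stands. The module is installed in compiled form; this text tells all that it offers.
- The arm moves only by the shell command python3 -m handwheel 'ROWS' [OPENING]. ROWS is JSON, a list of rows, each a list of 6 numbers: the shift along the world's x, y, z each as a share of 1 m, from -1 to 1, then the turn, a rotation vector about the world's x, y, z each as a share of 2 rad, from -1 to 1. In form: [[dx, dy, dz, wx, wy, wz], ...]. A call has exactly 8 rows; each row is the pose to reach, as a shift and turn from the pose commanded when the call began; what a row does not reach only later rows make up. A row lasts 1/12 s, in which the tool goes at most 41.7 mm and 7.16 degrees, less where a joint would pass 70% of its speed; a pose out of reach is approached as far as the arm can. A call with a number of a shift or a turn outside -1 to 1 is refused whole. A call with a gripper value outside its range is refused whole. OPENING is the opening, from -1 (shut) to 1 (fully open), so that 0 is half open, set as the call begins (- or left out, the last holds). The fingers move at their own pace and stop on an object; the grip force is fixed at half the most. Time passes only in rows, so rows that repeat a pose let the fingers close, or fill a call up. It gives the time, the measured TCP pose, the force, the opening and the grip force at its end, in the units of the state.
- bot.read_state(): the state, without advancing time (a new reading comes with each control period).
- cams.capture(name): name is "scene" or "top"; returns (picture, depth): 480x640x3 uint8, blue, green, red; 480x640 float32, m along the optical axis (not along the pixel's ray), 0 where there is no reading.
- cams.calibration(name): a dict with "mtx" (3x3 intrinsics, pixels), "dist_coeffs" ([k1, k2, p1, p2, k3] as OpenCV has them; the pictures are not rectified), "R" (3x3) and "t" (3): a world point X has camera coordinates R X + t. Camera axes: x right, y down, z forward; pixel columns grow to the right and rows downward; lengths in m; the calibration is good to about 2 mm. A picture is of the moment at which its call begins. calibration takes no time and is no camera call.
- bot.hand_in(): hands the job in; it is judged then, once.
Trained networks look in the newest picture that a camera, given by its name, has taken for a name from the list of things; names that differ only in an ending like _2 or _b are one class to them, and where a whole thing is asked for, a point or a joint stands for the part that bears it (a point fixed in the world has none). Each returns a list of dicts, best first, with "conf" (0 to 1); they miss things now and then, are a little off and sometimes report something else, mostly with a low value. They report only what shows in the picture. A call takes as long as a camera call. They do not tell look-alikes from the thing itself.
- models.spot_in(query, camera): "position" ([column, row] in pixels, amid what is visible of it).
- models.tip_of(query, camera): "position" ([column, row] in pixels: a listed point, or the origin of a listed thing).
The state is a dict: "time_s": time; "joint_positions": joint angles; "qvel": joint speeds; "tau": joint torques, N m; "position": TCP position; "tcp_rot": TCP orientation; "force": force on the tool from outside, world axes, zero at the start; "moment": the same for the moment, N m; "opening": opening from 0.0 (shut) to 1.0 (fully open); "grasp_force": force on a finger pad.
Only numpy, scipy, OpenCV 4.12 (cv2) and the standard library are available. Lean on these libraries where they do the work, as an engineer would, in place of code of your own. Each camera call takes 0.05 s, during which the arm holds its last target. There are 200 camera calls.

## Working session

There is one attempt and no reset: what is moved stays moved. The work goes in short steps, Python scripts to look and compute and a shell command to move; the robot and the scene stay as the last step left them, time stands still between calls to the robot, and variables do not carry over. Pictures are saved under pics/ and viewed, at most 10 in all, crops included, and the job is handed in when it is done.

```bash
mkdir -p pics
cat > h.py <<'E'
import numpy as np, cv2
from rig import bot, cams, models
def world(cam, px, depth, r=1):
    c=cams.calibration(cam); K=np.array(c["mtx"]);d=np.array(c["dist_coeffs"]);R=np.array(c["R"]);t=np.array(c["t"])
    u,v=int(round(px[0])),int(round(px[1])); p=depth[max(v-r,0):v+r+1,max(u-r,0):u+r+1]; z=np.median(p[p>0])
    n=cv2.undistortPoints(np.array([[px]],float),K,d)[0,0]
    return R.T@(np.array([n[0]*z,n[1]*z,z])-t)
def ray(cam,px,zw):
    c=cams.calibration(cam); K=np.array(c["mtx"]);d=np.array(c["dist_coeffs"]);R=np.array(c["R"]);t=np.array(c["t"])
    n=cv2.undistortPoints(np.array([[px]],float),K,d)[0,0]; o=-R.T@t; w=R.T@np.array([n[0],n[1],1]); return o+w*(zw-o[2])/w[2]
def cloud(cam, depth):
    c=cams.calibration(cam); K=np.array(c["mtx"]);d=np.array(c["dist_coeffs"]);R=np.array(c["R"]);t=np.array(c["t"])
    vv,uu=np.mgrid[0:480,0:640]; n=cv2.undistortPoints(np.stack([uu,vv],-1).reshape(-1,1,2).astype(float),K,d).reshape(480,640,2)
    P=np.dstack([n,np.ones((480,640))])*depth[...,None]; return (P-t)@R
E
python3 - <<'E'
from h import *
for n in("scene","top"):
    im,dp=cams.capture(n); cv2.imwrite(f"pics/{n}0.png",im); np.save(n+"0.npy",dp)
    for q in("bracket","grip","claws","tooth","mount","slots","seat","latch","seat_pin"):
        for f in(models.spot_in,models.tip_of):
            try:r=f(q,n)
            except Exception as e: print(n,q,f.__name__,e); continue
            for x in r[:3]:
                print(n,q,f.__name__,round(x["conf"],2),np.round(x["position"],1),np.round(world(n,x["position"],dp),3))
print(bot.read_state())
E
```

```text
scene bracket call 0.74 [465.9 287.8] [0.517 0.425 0.032]
scene bracket call 0.63 [413.1 289.9] [0.559 0.298 0.05 ]
scene bracket call 0.61 [356.6 271.8] [0.514 0.163 0.047]
scene bracket call 0.87 [408.5 296. ] [0.558 0.29  0.027]
scene bracket call 0.71 [356.  278.3] [0.513 0.162 0.024]
scene bracket call 0.56 [464.  290.3] [0.516 0.423 0.022]
scene grip call 0.82 [413.3 288. ] [0.557 0.298 0.054]
scene grip call 0.61 [353.7 272.9] [0.511 0.156 0.04 ]
scene grip call 0.58 [465.4 286.3] [0.514 0.424 0.034]
scene grip call 0.98 [357.1 255.4] [0.493 0.16  0.082]
scene grip call 0.97 [473.2 268.9] [0.513 0.43  0.091]
scene grip call 0.63 [414.4 271.4] [0.538 0.296 0.09 ]
scene claws call 0.95 [467.7 287.1] [0.518 0.429 0.036]
scene claws call 0.9 [412.  293.6] [0.557 0.297 0.036]
scene claws call 0.7 [355.9 270.1] [0.514 0.161 0.053]
scene claws call 0.64 [349.  272.7] [0.508 0.144 0.036]
scene claws call 0.58 [411.4 294.5] [0.558 0.296 0.034]
scene claws call 0.57 [477.6 288.6] [0.529 0.449 0.045]
scene tooth call 0.97 [408.3 288.7] [0.556 0.287 0.05 ]
scene tooth call 0.72 [467.5 289
[... 2882 characters left out ...]
9979178e-03,
        6.76900171e+01, -1.02272425e+01]), 'qvel': array([-0.11436432, -0.01278048, -0.03332919,  0.05066637,  0.06447415,
        0.00274346]), 'tau': array([ 1.66650439e-03, -4.40002012e+01, -1.76980036e+01,  6.34948234e-02,
        5.05129423e-02, -9.24463109e-06]), 'position': array([ 0.14846956, -0.60707947,  0.24755403]), 'tcp_rot': array([[ 9.71391026e-01,  2.37485736e-01,  2.48096971e-05],
       [ 2.37485736e-01, -9.71391026e-01,  1.74433711e-05],
       [ 2.82424689e-05, -1.10523850e-05, -1.00000000e+00]]), 'force': array([ 0.50696725,  0.7554495 , -0.2298206 ]), 'moment': array([-0.02715744,  0.01580105,  0.00810638]), 'grasp_force': 0.0, 'opening': 1.002889531403278}
```

View pics/scene0.png

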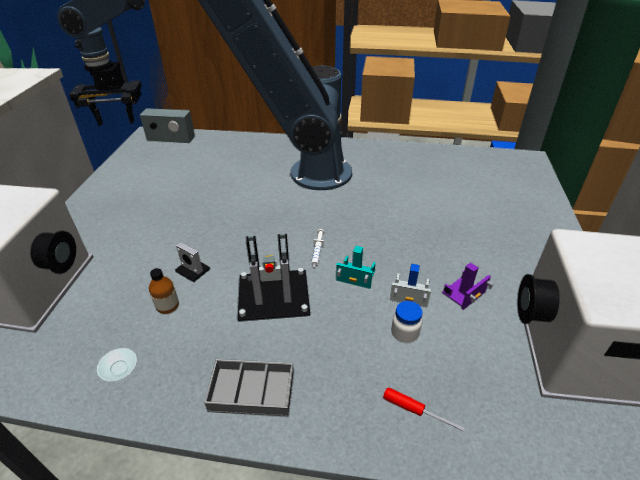

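View pics/top0.png

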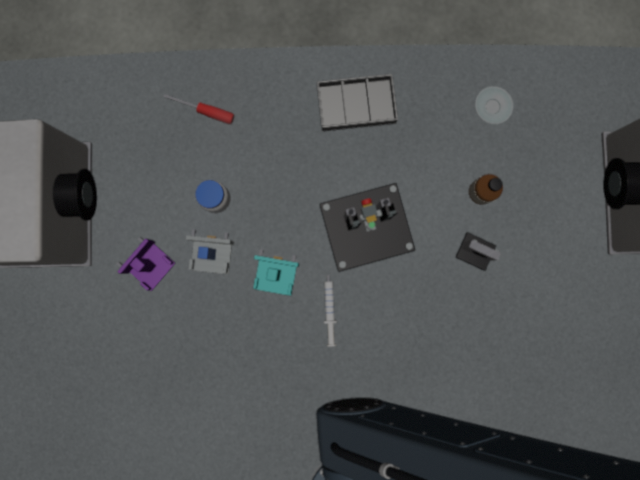

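The wanted bracket (grey, blue post) is at top (209,253) and scene (411,288), between the turquoise and purple look-alikes. The mount is at top (368,227) with its knob (red) away from the robot, so the claws already point roughly the right way. Next I fit poses from the depth clouds.

Run:
```python
from h import *
for n in("top","scene"):
    im=cv2.imread(f"pics/{n}0.png"); P=cloud(n,np.load(n+"0.npy")); hsv=cv2.cvtColor(im,cv2.COLOR_BGR2HSV)
    X=P[...,0];Y=P[...,1];Z=P[...,2]
    def rect(m):
        q=P[m]; r=cv2.minAreaRect((q[:,:2]*1000).astype(np.float32)); print("   n",m.sum(),"rect",np.round(r[0],1),np.round(r[1],1),round(r[2],1),"z med",np.round(np.percentile(q[:,2],[5,50,95])*1000,1))
        return q
    print(n)
    b=(abs(X-.535)<.09)&(abs(Y-.288)<.06)
    print(" blue post top"); blue=(hsv[...,0]>100)&(hsv[...,0]<130)&(hsv[...,1]>120)
    rect(b&(Z>.085)&(Z<.1)&blue&(X<.57))
    print(" back plate top"); q=rect(b&(Z>.048)&(Z<.062)&~blue&(X<.60))
    if len(q)>5: vx=cv2.fitLine((q[:,:2]*1000).astype(np.float32),cv2.DIST_HUBER,0,.01,.01).ravel(); print("   line",vx, "ang",np.degrees(np.arctan2(-vx[0],vx[1])))
    print(" platform"); rect(b&(Z>.002)&(Z<.01)&(X<.57))
    m=(abs(X-.575)<.15)&(abs(Y+.03)<.15)
    print(" base plate"); rect(m&(Z>.006)&(Z<.014)&(hsv[...,2]<90)&(X>.48)&(Y>-.16))
    print(" rivets");
    mk=(m&(Z>.005)&(Z<.03)&(hsv[...,2]>130)&(hsv[...,1]<60)).astype(np.uint8)
    k,l,s,c=cv2.connectedComponentsWithStats(mk)
    for i in range(1,k):
        if s[i,4]>3: print("   ",s[i,4],c[i].round(1),np.round(P[l==i].mean(0)*1000,1))
    print(" uprights"); mk=(m&(Z>.15)&(Z<.21)).astype(np.uint8)
    k,l,s,c=cv2.connectedComponentsWithStats(mk)
    for i in range(1,k):
        if s[i,4]>3: print("   ",s[i,4]); rect(l==i)
    for nm,lo,hi in(("red",0,8),("yellow",18,35),("green",40,85)):
        print(" ",nm); k=m&(Z>.05)&(hsv[...,0]>=lo)&(hsv[...,0]<=hi)&(hsv[...,1]>120)&(hsv[...,2]>60)
        if k.sum()>3: rect(k)
    c=cams.calibration(n); print(" cam pos",-np.array(c["R"]).T@c["t"])
t=cv2.imread("pics/top0.png")[170:290,170:430]; s=cv2.imread("pics/scene0.png")[220:330,230:450]
cv2.imwrite("pics/crop.png",np.vstack([cv2.resize(t,(680,314),interpolation=2),cv2.resize(s,(680,340)[:2],interpolation=2)])[:600])
```

```text
top
 blue post top
   n 92 rect [526.1 294.8] [17.7 18.7] 84.5 z med [88.6 92.5 96.1]
 back plate top
   n 211 rect [555.7 290.9] [78.9 57.5] 51.1 z med [49.5 56.4 60.5]
   line [1.2112269e-01 9.9263752e-01 5.5326331e+02 2.9197534e+02] ang -6.9569006
 platform
   n 1287 rect [507.6 288.2] [119.7 124.6] 89.6 z med [2.2 4.9 9. ]
 base plate
   n 3923 rect [594.2   9.5] [208.1 249.1] 15.3 z med [ 7.1 10.6 13.4]
 rivets
    106 [328.5 290.9] [443.8  50.1  21.2]
 uprights
    147
   n 147 rect [597.4 -62.4] [29.1 20.6] 14.0 z med [153.  189.8 194.8]
    117
   n 117 rect [580.5   3.6] [28.5 20.1] 14.4 z med [152.4 190.8 194.9]
  red
   n 46 rect [551.8  17.6] [ 15.9 165.3] 55.8 z med [134.8 139.7 143.9]
  yellow
   n 55 rect [538.4   2.9] [ 32.7 157.9] 59.2 z med [130.9 133.4 138.6]
  green
 cam pos [0.47897036 0.05741134 1.22705924]
scene
 blue post top
   n 78 rect [527.4 295.4] [19.3 26.7] 82.8 z med [87.2 91.6 93.7]
 back plate top
   n 195 rect [552.1 292.2] [89.  37.1] 85.4 z med [48.4 54.2 57.8]
   line [1.1648716e-01 9.9319220e-01 5.5639246e+02 2.9200668e+02] ang -6.6894093
 platform
   n 175 rect [508.4 287.5] [118.3 122.5] 89.5 z med [2.1 4.8 9.1]
 base plate
   n 2359 rect [566.6   5.9] [152.7 250.9] 14.7 z med [ 7.4  9.8 12.3]
 rivets
    77 [315.  258.3] [448.8  49.9  18.6]
    17 [300.1 269.4] [499.2  19.8  22.2]
    19 [243.2 273.7] [ 533.4 -119.4   21. ]
    20 [303.8 306.2] [618.8  50.5  21.7]
    24 [241.7 311.1] [653.4 -89.   20.8]
 uprights
    111
   n 111 rect [578.6   0.8] [22.2 19.8] 16.2 z med [154.2 183.8 193.3]
    137
   n 137 rect [593.5 -65.5] [25.  20.2] 14.6 z med [155.  182.4 192.9]
  red
   n 65 rect [609.3 -24.2] [17.2 25.1] 88.8 z med [123.1 134.2 140.3]
  yellow
   n 8 rect [592.1 -30.6] [33.6 15.4] 15.0 z med [131.7 135.9 139.1]
  green
 cam pos [1.29153636 0.19535205 0.79729461]
```

View pics/crop.png

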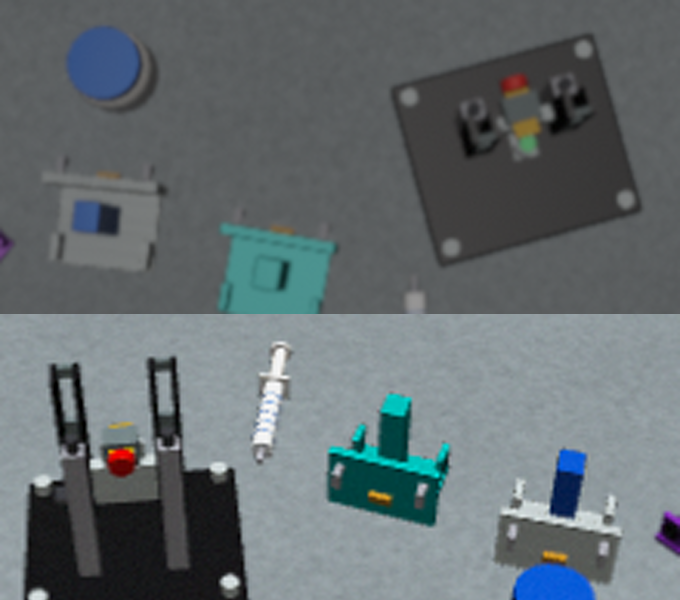

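The crop confirms that the brass tooth and claws face +x and the mount's knob is at the rear. One averaged measurement of the mount next.

Run:
```python
from h import *
th=np.radians(14.2); Rm=np.array([[np.cos(th),-np.sin(th)],[np.sin(th),np.cos(th)]]); O=np.array([.580,-.033])
for n in("top","scene"):
    ds=[];
    for i in range(8):
        im,d=cams.capture(n); ds.append(np.where(d>0,d,np.nan))
    d=np.nanmedian(ds,0); np.save(n+"1.npy",d); cv2.imwrite(f"pics/{n}1.png",im)
    P=cloud(n,d); q=P.copy(); q[...,:2]=(P[...,:2]-O)@Rm; q*=1000
    m=(abs(q[...,0])<110)&(abs(q[...,1])<110)
    print(n)
    for s in(1,-1):
        u=m&(abs(q[...,1]-34*s)<22)&(q[...,2]>135)&(q[...,0]<60)
        z=q[u][:,2]; t=u&(q[...,2]>np.percentile(z,95)-8)
        h=np.histogram(z,bins=np.arange(134,206,4))[0]; print(" hist134+4",h)
        a=q[t]; print(" top z",np.median(a[:,2]).round(1)," x",np.percentile(a[:,0],[2,50,98]).round(1)," y",np.percentile(a[:,1],[2,50,98]).round(1),len(a))
    b=m&(abs(q[...,2]-10)<4); hsv=cv2.cvtColor(im,cv2.COLOR_BGR2HSV); b&=hsv[...,2]<75
    a=q[b]; print(" plate",len(a))
    r=cv2.minAreaRect(a[:,:2].astype(np.float32)); print(" rect",np.round(r[0],1),np.round(r[1],1),r[2])
    # dark plate mask by colour
    mk=cv2.morphologyEx(b.astype(np.uint8),cv2.MORPH_OPEN,np.ones((3,3),np.uint8))>0; a=q[mk]; r=cv2.minAreaRect(a[:,:2].astype(np.float32)); print(" rect open",np.round(r[0],1),np.round(r[1],1),r[2])
print(bot.read_state()["time_s"])
```

```text
top
 hist134+4 [30 17 12 26  4  2  4  4  2  4  4  3  3  5 75  2  0]
 top z 192.3  x [-4.6  2.3 14.5]  y [25.4 34.8 45.1] 82
 hist134+4 [26  9 12 31  5  7  6  4  7  8  5  5  8  8 76  3  0]
 top z 192.4  x [-4.6  2.9 14.7]  y [-42.7 -32.8 -23. ] 88
 plate 4363
 rect [-3.6  0.8] [170.2 148.3] 89.96709442138672
 rect open [-3.5  0.8] [170.4 148.2] 89.90419006347656
scene
 hist134+4 [28 23 16 17  6  4  7  5  7  8  7  5 13 13 36  0  0]
 top z 191.6  x [-3.   2.7 16.6]  y [24.7 33.7 42.5] 54
 hist134+4 [17 27 20 19  5  5 11 16  5  5  7 13 18 16 36  0  0]
 top z 191.3  x [-3.8  1.4 15.8]  y [-43.5 -34.9 -24.8] 65
 plate 2353
 rect [-2.5  0.3] [149.3 168.2] 0.26325127482414246
 rect open [-1.3  0.3] [147.  168.2] 0.26325130462646484
2.5
```

The mount origin is (0.5765, -0.0335) with yaw 14.2°. The head is about 17 mm up, so seated z ≈ 102 mm. The post is at (0.5265, 0.295) with yaw -6.9°. I'm moving now.

```bash
python3 -m handwheel '[[0.031,0.0275,0,0,0,-0.0225],[0.062,0.055,0,0,0,-0.045],[0.093,0.0825,0,0,0,-0.0675],[0.124,0.11,0,0,0,-0.09],[0.155,0.1375,0,0,0,-0.1125],[0.186,0.165,0,0,0,-0.135],[0.217,0.1925,0,0,0,-0.1575],[0.248,0.22,0,0,0,-0.18]]' 0.4
python3 -m handwheel '[[0.01,0.04,0.005,0,0,0],[0.02,0.08,0.01,0,0,0],[0.03,0.12,0.015,0,0,0],[0.04,0.16,0.02,0,0,0],[0.05,0.2,0.025,0,0,0],[0.06,0.24,0.03,0,0,0],[0.07,0.28,0.035,0,0,0],[0.08,0.316,0.04,0,0,0]]'
python3 -m handwheel '[[0.006,0.04,0,0,0,0],[0.012,0.08,0,0,0,0],[0.018,0.12,0,0,0,0],[0.024,0.16,0,0,0,0],[0.03,0.2,0,0,0,0],[0.036,0.24,0,0,0,0],[0.043,0.28,0,0,0,0],[0.05,0.32,0,0,0,0]]'
```

```text
time_s: 3.17
position: [0.3977, -0.3856, 0.2478]
tcp_rot: [[0.992, -0.122, 0.0], [-0.122, -0.992, -0.0], [0.0, 0.0, -1.0]]
force: [0.6, -0.7, 0.9]
opening: 0.702
grasp_force: 0.0
time_s: 3.83
position: [0.4764, -0.0687, 0.2881]
tcp_rot: [[0.993, -0.12, 0.0], [-0.12, -0.993, 0.0], [0.0, -0.0, -1.0]]
force: [0.5, -0.8, -1.0]
opening: 0.708
grasp_force: 0.0
time_s: 4.5
position: [0.5263, 0.2511, 0.2878]
tcp_rot: [[0.993, -0.12, 0.0], [-0.12, -0.993, -0.0], [0.0, -0.0, -1.0]]
force: [0.8, -1.4, -0.1]
opening: 0.701
grasp_force: 0.0
```

```bash
python3 -m handwheel '[[0,0.022,-0.02,0,0,0],[0,0.044,-0.04,0,0,0],[0,0.044,-0.07,0,0,0],[0,0.044,-0.1,0,0,0],[0,0.044,-0.12,0,0,0],[0,0.044,-0.13,0,0,0],[0,0.044,-0.135,0,0,0],[0,0.044,-0.135,0,0,0]]'
python3 - <<'E'
from h import *
ims=[cams.capture(n)[0] for n in("top","scene")]
cv2.imwrite("pics/grip.png",np.hstack([cv2.resize(ims[0][200:300,150:260],(400,364),interpolation=2),cv2.resize(ims[1][210:320,360:470],(364,364),interpolation=2)]))
E
```

```text
time_s: 5.17
position: [0.5264, 0.2927, 0.152]
tcp_rot: [[0.993, -0.12, -0.001], [-0.12, -0.993, -0.0], [-0.001, 0.0, -1.0]]
force: [0.7, -0.2, 0.4]
opening: 0.701
grasp_force: 0.0
```

View pics/grip.png

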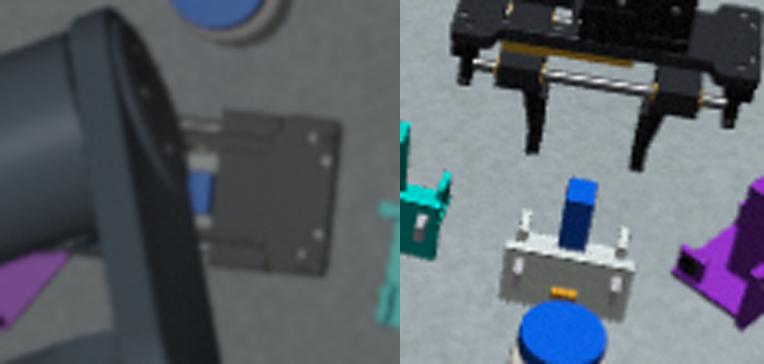

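The open fingers straddle the blue post (right half: fingers at x≈532 and 640, post at 580), and nothing is in the way. I descend and grip.

```bash
python3 -m handwheel '[[0,0.001,-0.02,0,0,0],[0,0.002,-0.04,0,0,0],[0,0.002,-0.055,0,0,0],[0,0.002,-0.066,0,0,0],[0,0.002,-0.066,0,0,0],[0,0.002,-0.066,0,0,0],[0,0.002,-0.066,0,0,0],[0,0.002,-0.066,0,0,0]]'
python3 -m handwheel '[[0,0,0,0,0,0],[0,0,0,0,0,0],[0,0,0,0,0,0],[0,0,0,0,0,0],[0,0,0,0,0,0],[0,0,0,0,0,0],[0,0,0,0,0,0],[0,0,0,0,0,0]]' -1
```

```text
time_s: 5.93
position: [0.5275, 0.2952, 0.0879]
tcp_rot: [[0.993, -0.12, 0.003], [-0.12, -0.993, 0.001], [0.003, -0.001, -1.0]]
force: [-0.4, -0.1, 0.0]
opening: 0.7
grasp_force: 0.0
time_s: 6.6
position: [0.5265, 0.2951, 0.0864]
tcp_rot: [[0.993, -0.12, 0.0], [-0.12, -0.993, 0.0], [0.0, -0.0, -1.0]]
force: [0.5, 2.1, 1.0]
opening: 0.231
grasp_force: 30.0
```

```bash
python3 -m handwheel '[[0,0,0.02,0,0,0],[0,0,0.05,0,0,0],[0,0,0.085,0,0,0],[0,0,0.115,0,0,0],[0,0,0.124,0,0,0],[0,-0.02,0.124,0,0,0.01],[-0.002,-0.05,0.124,0,0,0.03],[-0.005,-0.085,0.124,0,0,0.05]]'
python3 -m handwheel '[[-0.002,-0.035,0,0,0,0.02],[-0.004,-0.075,0,0,0,0.04],[-0.006,-0.115,0,0,0,0.06],[-0.008,-0.155,0,0,0,0.08],[-0.01,-0.195,0,0,0,0.1],[-0.012,-0.23,0,0,0,0.12],[-0.014,-0.25,0,0,0,0.134],[-0.0148,-0.2613,0,0,0,0.134]]'
python3 - <<'E'
from h import *
s=bot.read_state(); print(s["position"],s["opening"],s["grasp_force"])
ims=[]
for n in("top","scene"):
    im,d=cams.capture(n); ims.append(im); np.save(n+"2.npy",d); cv2.imwrite(f"pics/{n}2.png",im)
    for q in("claws","grip","tooth"):
        for x in models.tip_of(q,n)[:3]: print(n,q,round(x["conf"],2),np.round(x["position"],1),np.round(world(n,x["position"],d),3))
cv2.imwrite("pics/appr.png",np.hstack([cv2.resize(ims[0][170:280,310:430],(400,367),interpolation=2),cv2.resize(ims[1][200:330,210:350],(395,367),interpolation=2)]))
E
```

```text
time_s: 7.27
position: [0.5206, 0.2101, 0.2094]
tcp_rot: [[1.0, -0.015, -0.001], [-0.015, -1.0, 0.0], [-0.001, -0.0, -1.0]]
force: [1.3, -1.7, -3.0]
opening: 0.228
grasp_force: 30.0
time_s: 7.93
position: [0.5056, -0.054, 0.2092]
tcp_rot: [[0.97, 0.242, -0.003], [0.242, -0.97, 0.0], [-0.003, -0.001, -1.0]]
force: [-1.1, -0.4, -3.3]
opening: 0.23
grasp_force: 30.0
[ 0.50557012 -0.05402607  0.20917468] 0.2296577491056084 29.983996760565788
top claws 0.89 [131.1 256.9] [0.522 0.451 0.057]
top claws 0.67 [275.7 255.8] [0.519 0.158 0.023]
top grip 0.84 [138.2 267.2] [0.5   0.425 0.092]
top grip 0.72 [270.7 275.4] [0.478 0.162 0.093]
top tooth 0.95 [133.7 255.6] [0.524 0.446 0.056]
top tooth 0.95 [277. 257.] [0.516 0.155 0.024]
scene claws 0.95 [477.6 287.1] [0.53  0.447 0.051]
scene claws 0.9 [354.  275.1] [0.511 0.157 0.033]
scene claws 0.89 [270.8 236.6] [ 0.534 -0.037  0.152]
scene grip 0.93 [358.6 253.1] [0.492 0.164 0.089]
scene grip 0.71 [470.6 268.8] [0.514 0.424 0.091]
scene grip 0.7 [269.6 207.2] [ 0.513 -0.039  0.219]
scene tooth 0.88 [350.8 280.6] [0.51  0.15  0.012]
scene tooth 0.69 [265.7 239.3] [ 0.54  -0.048  0.148]
scene tooth 0.56 [478.7 295.3] [0.526 0.457 0.02 ]
```

View pics/appr.png

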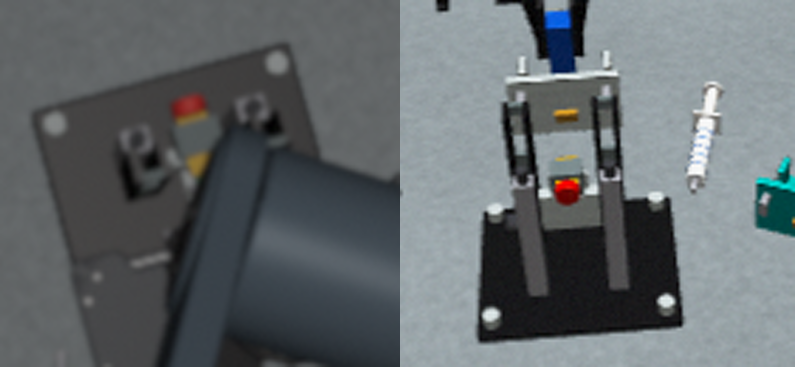

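The scene half shows the bracket held level behind the uprights, with both hooks just above them at crop (522,65) and (606,58). I check lateral and yaw alignment from the back plate's edges, relative to the uprights in the same camera.

Run:
```python
from h import *
th=np.radians(14.2); Rm=np.array([[np.cos(th),-np.sin(th)],[np.sin(th),np.cos(th)]]); O=np.array([.5765,-.0335])
ds=[]
for i in range(8):
    im,d=cams.capture("scene"); ds.append(np.where(d>0,d,np.nan))
d=np.nanmedian(ds,0); q=cloud("scene",d); q[...,:2]=(q[...,:2]-O)@Rm; q*=1000
s=bot.read_state(); print(s["position"],((s["position"][:2]-O)@Rm*1000).round(1),np.degrees(np.arctan2(s["tcp_rot"][1,0],s["tcp_rot"][0,0])).round(2), s["force"].round(1))
b=(abs(q[...,0]+40)<12)&(abs(q[...,1])<60)&(q[...,2]>128)&(q[...,2]<184)
a=q[b]; print("plate",len(a)); l=np.polyfit(a[:,1],a[:,0],1); print("yaw err deg",np.degrees(-l[0]).round(2)," x at y0",l[1].round(1)," y ext",np.percentile(a[:,1],[.5,1,2,98,99,99.5]).round(1)," z",np.percentile(a[:,2],[1,99]).round(1))
for v in range(225,248,3):
    r=b[v]; print(v,q[v][r][:,1].min().round(1),q[v][r][:,1].max().round(1),end="; ")
for sg in(1,-1):
    t=(abs(q[...,1]-34*sg)<20)&(q[...,0]>-10)&(q[...,0]<30)&(q[...,2]>150); a=q[t]; print("\nupright y",np.percentile(a[:,1],[2,50,98]).round(1),"z top",np.percentile(a[:,2],97).round(1))
```

```text
[ 0.50670949 -0.05124244  0.21059517] [-72.   -0.1] 14.21 [ 0.1  0.1 -3.7]
plate 661
yaw err deg 0.03  x at y0 -40.7  y ext [-44.3 -44.  -42.9  43.2  43.7  44.3]  z [128.5 180.8]
225 12.0 43.5; 228 -44.2 43.1; 231 -45.0 44.8; 234 -43.6 44.3; 237 -28.7 43.8; 240 -27.4 43.3; 243 -44.4 42.8; 246 -43.1 -36.2; 
upright y [22.9 27.2 42.4] z top 499.8

upright y [-44.8 -35.3 -25.2] z top 192.1
```

Alignment is good: yaw error 0.03°, lateral offset about 0 ± 0.5 mm, plate top at 181 mm as expected. I advance into the slots gently.

```bash
python3 -m handwheel '[[0.006,0.0014,0,0,0,0],[0.012,0.0028,0,0,0,0],[0.017,0.004,0,0,0,0],[0.021,0.005,0,0,0,0],[0.025,0.006,0,0,0,0],[0.029,0.007,0,0,0,0],[0.032,0.0078,0,0,0,0],[0.035,0.0085,0,0,0,0]]'
```

```text
time_s: 9.4
position: [0.542, -0.0428, 0.2105]
tcp_rot: [[0.969, 0.245, -0.0], [0.245, -0.969, 0.0], [-0.0, -0.0, -1.0]]
force: [-0.2, -1.6, -2.6]
opening: 0.228
grasp_force: 30.0
```

```bash
python3 -m handwheel '[[0.001,0.0002,0,0,0,0],[0.0019,0.0005,0,0,0,0],[0.0024,0.0006,0,0,0,0],[0.0029,0.0007,0,0,0,0],[0.0029,0.0007,0,0,0,0],[0.0029,0.0007,0,0,0,0],[0.0029,0.0007,0,0,0,0],[0.0029,0.0007,0,0,0,0]]'
python3 - <<'E'
from h import *
im,d=cams.capture("scene"); s=bot.read_state(); print(s["position"],s["force"],s["moment"])
cv2.imwrite("pics/ins.png",cv2.resize(im[195:285,220:320],(600,540),interpolation=2))
E
```

```text
time_s: 10.07
position: [0.5445, -0.0422, 0.2106]
tcp_rot: [[0.969, 0.245, -0.0], [0.245, -0.969, 0.0], [-0.0, -0.0, -1.0]]
force: [-1.1, -0.4, -2.6]
opening: 0.23
grasp_force: 30.0
[ 0.54449799 -0.04220289  0.21057376] [-0.42187548 -0.08107195 -3.00094641] [-0.05140463  0.05224897  0.03016917]
```

View pics/ins.png

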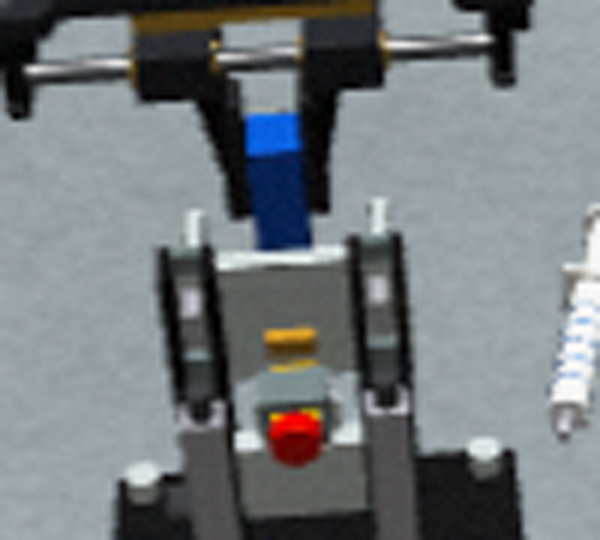

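The hooks show inside both slots, as bright patches at (190,300) and (378,290). I feel forward for the plate to touch the uprights.

```bash
python3 -m handwheel '[[0.0003,0.0001,0,0,0,0],[0.0006,0.0001,0,0,0,0],[0.001,0.0002,0,0,0,0],[0.001,0.0002,0,0,0,0],[0.001,0.0002,0,0,0,0],[0.001,0.0002,0,0,0,0],[0.001,0.0002,0,0,0,0],[0.001,0.0002,0,0,0,0]]'
python3 -m handwheel '[[0.0005,0.0001,0,0,0,0],[0.001,0.0002,0,0,0,0],[0.001,0.0002,0,0,0,0],[0.001,0.0002,0,0,0,0],[0.001,0.0002,0,0,0,0],[0.001,0.0002,0,0,0,0],[0.001,0.0002,0,0,0,0],[0.001,0.0002,0,0,0,0]]'
```

```text
time_s: 10.78
position: [0.5453, -0.042, 0.2105]
tcp_rot: [[0.969, 0.245, -0.001], [0.245, -0.969, -0.0], [-0.001, -0.0, -1.0]]
force: [-0.7, -0.1, -2.2]
opening: 0.229
grasp_force: 30.0
time_s: 11.45
position: [0.5454, -0.042, 0.2105]
tcp_rot: [[0.969, 0.246, -0.003], [0.246, -0.969, -0.0], [-0.003, -0.0, -1.0]]
force: [-3.9, -2.9, 1.0]
opening: 0.23
grasp_force: 30.0
```

```bash
python3 -m handwheel '[[-0.0008,-0.0002,0,0,0,0],[-0.0008,-0.0002,-0.002,0,0,0],[-0.0008,-0.0002,-0.004,0,0,0],[-0.0008,-0.0002,-0.006,0,0,0],[-0.0008,-0.0002,-0.008,0,0,0],[-0.0008,-0.0002,-0.01,0,0,0],[-0.0008,-0.0002,-0.011,0,0,0],[-0.0008,-0.0002,-0.011,0,0,0]]'
```

```text
time_s: 12.12
position: [0.5454, -0.0421, 0.1998]
tcp_rot: [[0.969, 0.246, -0.001], [0.246, -0.969, -0.0], [-0.001, 0.0, -1.0]]
force: [-5.2, -1.3, 2.9]
opening: 0.222
grasp_force: 30.0
```

The −x force fits the latch being pushed aside by the tooth. I continue down in small steps.

```bash
python3 -m handwheel '[[0,0,-0.001,0,0,0],[0,0,-0.002,0,0,0],[0,0,-0.003,0,0,0],[0,0,-0.003,0,0,0],[0,0,-0.003,0,0,0],[0,0,-0.003,0,0,0],[0,0,-0.003,0,0,0],[0,0,-0.003,0,0,0]]'
python3 -m handwheel '[[0,0,-0.001,0,0,0],[0,0,-0.002,0,0,0],[0,0,-0.003,0,0,0],[0,0,-0.003,0,0,0],[0,0,-0.003,0,0,0],[0,0,-0.003,0,0,0],[0,0,-0.003,0,0,0],[0,0,-0.003,0,0,0]]'
```

```text
time_s: 12.78
position: [0.5449, -0.042, 0.1963]
tcp_rot: [[0.969, 0.246, -0.002], [0.246, -0.969, -0.0], [-0.002, -0.0, -1.0]]
force: [-4.1, -1.8, 1.7]
opening: 0.225
grasp_force: 30.0
time_s: 13.45
position: [0.5449, -0.042, 0.194]
tcp_rot: [[0.969, 0.246, -0.002], [0.246, -0.969, -0.0], [-0.002, -0.0, -1.0]]
force: [-6.2, -1.5, 6.5]
opening: 0.231
grasp_force: 30.0
```

```bash
python3 -m handwheel '[[0,0,-0.001,0,0,0],[0,0,-0.0015,0,0,0],[0,0,-0.002,0,0,0],[0,0,-0.002,0,0,0],[0,0,-0.002,0,0,0],[0,0,-0.002,0,0,0],[0,0,-0.002,0,0,0],[0,0,-0.002,0,0,0]]'
python3 -m handwheel '[[0,0,-0.001,0,0,0],[0,0,-0.0015,0,0,0],[0,0,-0.002,0,0,0],[0,0,-0.002,0,0,0],[0,0,-0.002,0,0,0],[0,0,-0.002,0,0,0],[0,0,-0.002,0,0,0],[0,0,-0.002,0,0,0]]'
```

```text
time_s: 14.12
position: [0.5448, -0.0421, 0.1922]
tcp_rot: [[0.969, 0.246, -0.002], [0.246, -0.969, -0.0], [-0.002, -0.0, -1.0]]
force: [-7.7, -2.4, 7.4]
opening: 0.228
grasp_force: 30.0
time_s: 14.78
position: [0.5449, -0.0421, 0.1902]
tcp_rot: [[0.969, 0.246, -0.002], [0.246, -0.969, -0.0], [-0.002, -0.0, -1.0]]
force: [-7.1, -1.8, 7.5]
opening: 0.23
grasp_force: 30.0
```

```bash
python3 -m handwheel '[[0,0,-0.0005,0,0,0],[0,0,-0.001,0,0,0],[0,0,-0.001,0,0,0],[0,0,-0.001,0,0,0],[0,0,-0.001,0,0,0],[0,0,-0.001,0,0,0],[0,0,-0.001,0,0,0],[0,0,-0.001,0,0,0]]'
python3 -m handwheel '[[0,0,-0.0005,0,0,0],[0,0,-0.001,0,0,0],[0,0,-0.001,0,0,0],[0,0,-0.001,0,0,0],[0,0,-0.001,0,0,0],[0,0,-0.001,0,0,0],[0,0,-0.001,0,0,0],[0,0,-0.001,0,0,0]]'
```

```text
time_s: 15.45
position: [0.5453, -0.042, 0.189]
tcp_rot: [[0.969, 0.246, -0.001], [0.246, -0.969, -0.0], [-0.001, -0.0, -1.0]]
force: [-5.9, -1.2, 4.7]
opening: 0.225
grasp_force: 30.0
time_s: 16.12
position: [0.5454, -0.0419, 0.1883]
tcp_rot: [[0.969, 0.246, -0.001], [0.246, -0.969, -0.0], [-0.001, -0.0, -1.0]]
force: [-5.8, -1.5, 6.1]
opening: 0.229
grasp_force: 30.0
```

```bash
python3 -m handwheel '[[0,0,-0.0004,0,0,0],[0,0,-0.0008,0,0,0],[0,0,-0.0008,0,0,0],[0,0,-0.0008,0,0,0],[0,0,-0.0008,0,0,0],[0,0,-0.0008,0,0,0],[0,0,-0.0008,0,0,0],[0,0,-0.0008,0,0,0]]'
```

```text
time_s: 16.78
position: [0.5454, -0.0419, 0.1882]
tcp_rot: [[0.969, 0.246, -0.0], [0.246, -0.969, -0.0], [-0.0, 0.0, -1.0]]
force: [-7.5, -1.4, 10.9]
opening: 0.23
grasp_force: 30.0
```

It has reached the hard stop: z unchanged, push about 14 N. I ease upward a little to see whether the latch holds it.

```bash
python3 -m handwheel '[[-0.0003,-0.0001,0.001,0,0,0],[-0.0005,-0.0001,0.002,0,0,0],[-0.0005,-0.0001,0.003,0,0,0],[-0.0005,-0.0001,0.003,0,0,0],[-0.0005,-0.0001,0.003,0,0,0],[-0.0005,-0.0001,0.003,0,0,0],[-0.0005,-0.0001,0.003,0,0,0],[-0.0005,-0.0001,0.003,0,0,0]]'
python3 - <<'E'
from h import *
im,d=cams.capture("scene"); s=bot.read_state(); print(s["position"],s["force"])
cv2.imwrite("pics/seat.png",cv2.resize(im[210:290,225:315],(600,533),interpolation=2))
E
```

```text
time_s: 17.45
position: [0.5454, -0.042, 0.1893]
tcp_rot: [[0.97, 0.245, 0.0], [0.245, -0.97, 0.0], [0.0, -0.0, -1.0]]
force: [-0.3, -0.7, -6.8]
opening: 0.23
grasp_force: 30.0
[ 0.54543678 -0.04196439  0.1892922 ] [-0.03081182 -0.2953616  -7.254882  ]
```

View pics/seat.png

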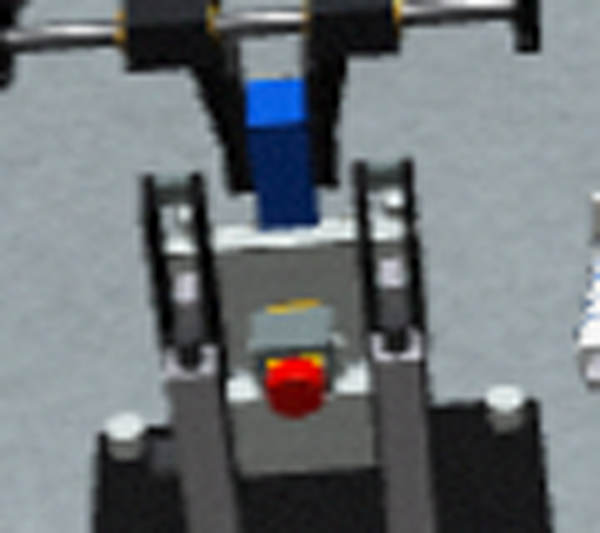

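It is locked: the upward pull is resisted (-7 N against -3 N of weight) even with the pin pushing up. The picture shows the hooks low in both slots and the plate against the uprights. I return to neutral, open and withdraw upward.

```bash
python3 -m handwheel '[[0,0,-0.0008,0,0,0],[0,0,-0.0008,0,0,0],[0,0,-0.0008,0,0,0],[0,0,-0.0008,0,0,0],[0,0,-0.0008,0,0,0],[0,0,-0.0008,0,0,0],[0,0,-0.0008,0,0,0],[0,0,-0.0008,0,0,0]]'
python3 -m handwheel '[[0,0,0,0,0,0],[0,0,0,0,0,0],[0,0,0,0,0,0],[0,0,0,0,0,0],[0,0,0,0,0,0],[0,0,0,0,0,0],[0,0,0,0,0,0],[0,0,0,0,0,0]]' 0.2
python3 -m handwheel '[[0,0,0.005,0,0,0],[0,0,0.015,0,0,0],[0,0,0.03,0,0,0],[0,0,0.05,0,0,0],[0,0,0.07,0,0,0],[0,0,0.09,0,0,0],[0,0,0.1,0,0,0],[0,0,0.1,0,0,0]]'
python3 -m handwheel '[[-0.02,-0.01,0.01,0,0,0],[-0.04,-0.03,0.01,0,0,0],[-0.06,-0.06,0.01,0,0,0],[-0.07,-0.09,0.01,0,0,0],[-0.08,-0.125,0.01,0,0,0],[-0.09,-0.16,0.01,0,0,0],[-0.1,-0.19,0.01,0,0,0],[-0.1,-0.2,0.01,0,0,0]]'
python3 - <<'E'
from h import *
im,d=cams.capture("scene"); t,dt=cams.capture("top"); P=cloud("top",dt)
h=cv2.cvtColor(t,cv2.COLOR_BGR2HSV); b=(h[...,0]>100)&(h[...,0]<130)&(h[...,1]>120)&(abs(P[...,0]-.545)<.05)&(abs(P[...,1]+.04)<.05)
print("post top",b.sum(),np.median(P[b],0)); 
cv2.imwrite("pics/end.png",np.hstack([cv2.resize(im[200:320,150:450],(400,300),interpolation=2)[:, :400],cv2.resize(t[170:300,300:460],(370,300),interpolation=2)]))
E
```

```text
time_s: 18.17
position: [0.5454, -0.042, 0.1891]
tcp_rot: [[0.969, 0.245, 0.0], [0.245, -0.969, 0.0], [0.0, 0.0, -1.0]]
force: [-3.3, 0.8, -0.3]
opening: 0.227
grasp_force: 30.0
time_s: 18.83
position: [0.5453, -0.0421, 0.189]
tcp_rot: [[0.969, 0.245, 0.0], [0.245, -0.969, -0.0], [0.0, 0.0, -1.0]]
force: [-0.2, 0.7, -0.3]
opening: 0.59
grasp_force: 0.0
time_s: 19.5
position: [0.5469, -0.0425, 0.2923]
tcp_rot: [[0.969, 0.245, 0.007], [0.245, -0.969, -0.002], [0.006, 0.003, -1.0]]
force: [0.0, 0.3, 0.8]
opening: 0.599
grasp_force: 0.0
time_s: 20.17
position: [0.4435, -0.2456, 0.2981]
tcp_rot: [[0.97, 0.242, -0.002], [0.242, -0.97, -0.001], [-0.002, 0.0, -1.0]]
force: [-0.5, 0.5, -1.1]
opening: 0.602
grasp_force: 0.0
post top 159 [ 0.54394703 -0.03915152  0.19506339]
```

View pics/end.png

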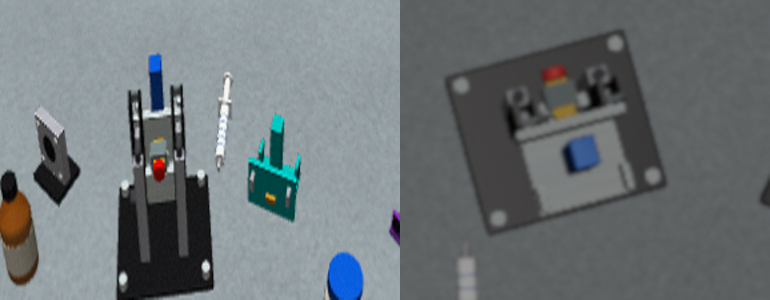

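The bracket stands square on the mount with its back plate flush to the uprights, at (570,120) in the right half, and the bystanders have not moved. The post top is at 195 mm, where 194 mm is home and about 202 mm would be unlocked, so I hand in.

```bash
python3 -c "
from rig import bot
print(bot.hand_in())"
```

```text
the job is handed in; nothing more can be done
None
```

The bracket is hooked through both slots, pressed home with about 14 N, held by the latch in a gentle pull-up test, and released; I handed the job in at about 20 s.

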